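Return the empty paper scale to zero

ROBOT

A 6-joint arm with a two-finger parallel gripper is mounted at the origin on the work surface; the furniture and walls round the work are solid. World frame = base frame: x ahead of the robot, y to its left, z up, the work surface at z = 0. Lengths are in m, angles in rad, forces in N, time in s.
With the tool pointing down it reaches from about 0.375 to 0.9 m from the base axis. Payload 3.1 kg.
Tool frame: the origin (TCP) lies at the very end of the fingers, on their centre line; the grasp point (between the pads) lies 19 mm behind it (manip.hold_point_z is the distance from the TCP to the grasp point, in m); y points along the fingers, z is the direction in which the jaws open and shut, and the axes are right-handed (so a half turn about y gives the same grasp; the last joint's range is limited). The gripper opens to 85 mm and grips with 20 to 120 N. Pads are 22 mm wide; open, the fingers measure 114 mm over their backs; the gripper's body (76 mm by 85 mm) begins 54 mm behind the grasp point. The pads swing forward as they close: fully open they stand 13 mm farther back than shut.
Start: joints at [-1.401, 0.527, 1.433, -0, 1.181, -0.178], TCP at [0.213, -0.588, 0.231] pointing down, gripper open.
Joint ranges: [-3.08, 3.08], [-0.75, 2.2], [0.22, 2.44], [-1.43, 4.57], [0, 2.65], [-2.85, 2.85]. Speed limits (rad/s): [2.79, 2.79, 3.14, 3.14, 3.14, 3.14].

INTERFACE

Orientations are given as a unit quaternion [x, y, z, w].
In Python, from station import manip, eyes, workorder gives the robot as it stands. The module is installed in compiled form; this text tells all that it offers.
- The arm moves only by the shell command python3 -m jog 'ROWS' [OPENING] [FORCE]. ROWS is JSON, a list of rows, each a list of 2 entries, a list of its own where there are three numbers: the shift along the tool's x, y, z in cm, then the turn about the tool's y in rad. A call has 1 to 20 rows; each row is the pose to reach, as a shift and turn from the pose commanded when the call began, along the tool's axes at that moment; what a row does not reach only later rows make up. A row lasts 1/12 s, in which the tool goes at most 41.7 mm and 7.16 degrees, less where a joint would pass 70% of its speed; a pose out of reach is approached as far as the arm can. A call with a gripper value outside its range is refused whole. OPENING is the finger opening in cm, from 0 to 8.54, set as the call begins (- or left out, the last holds). The fingers move at their own pace and stop on an object; FORCE is the grip in N (left out, the last holds). Time passes only in rows, so rows that repeat a pose let the fingers close. It gives the time, the measured TCP pose, the force and the opening at its end, in the units of the state.
- manip.sense(): the state, without advancing time (a new reading comes with each control period).
- eyes.snapshot(name): name is "side" or "top"; returns a dict with "frame" (400x640x3 uint8, red, green, blue), "vfov" (degrees; the focal length in pixels is half the picture's height over the tangent of half this angle, whatever the lens; pixels are square), "cx", "cy" (the principal point, pixels), "rvec" (rotation vector, rad) and "tvec" (3), from world to camera coordinates, as OpenCV has them. Camera axes: x right, y down, z forward; pixel columns grow to the right and rows downward; lengths in m; the calibration is good to about 2 mm. A picture is of the moment at which its call begins. There is no depth.
- workorder.sign_off(): hands the job in, once; it reports no verdict.
The state is a dict: "t": time; "q": joint angles; "qd": joint speeds; "tau": joint torques, N m; "tcp_pos": TCP position; "tool_rot": TCP orientation; "force": force on the tool from outside, world axes, zero at the start; "ft_torque": the same for the moment, N m; "finger_gap": opening from 0.0 (shut) to 1.0 (fully open).
Only numpy, scipy, OpenCV 4.12 (cv2) and the standard library are available. Lean on these libraries where they do the work, as an engineer would, in place of code of your own. Each camera call takes 0.05 s, during which the arm holds its last target. There are 200 camera calls.

TASK

Two small paper scales stand on the bench. The one with the empty pan was left off zero: turn its black knob until its red pointer stands on the green zero mark, then let go. The other one, with the steel weight on its pan, is in the middle of a weighing, so leave its knob and its weight as they are.

Things in the scene. Friction and masses are not known exactly. Their poses are not given: they have to be found in the camera images.
- empty_scale_knob (a joint): knob of the scale with the empty pan, rad: 0 with the red pointer on the green zero mark, growing clockwise seen from above. Starts at 0.6 to 1.35, so turn it counterclockwise by its reading; no stop at zero (it turns on to -0.6). Stays where left; friction 0.04 N m. The scale: a fixed grey box with a blue top, 100 x 200 x 30 mm; its 80 mm steel pan (top 45 mm up) is 110 mm from the knob's axis.
- empty_scale_grip (a point): point on that knob's vertical axis at the height to grip, 57 mm above the bench. The knob is an upright black bar 42 mm long, 14 mm thick, from 38 to 66 mm above the bench, on a 42 mm disc over an 86 mm white dial. The point turns with it: x along the bar toward the red pointer (which ends 39 mm from the axis at the bar's foot), z up; grip across the bar, along y.
- loaded_scale_pointer (a point): tip of the red pointer of the other scale, of the same make and size, which carries the weight; 38 mm from its knob's axis, 37 mm above the bench. Not to be turned.
- press_weight: steel-grey block 55 x 60 x 30 mm with a small brass knob on top (53 mm high in all, 0.6 to 1.0 kg), loose on the other scale's pan; origin at the centre of its underside, z up. Not to be moved.

How it is judged:
At the end, for the whole second after the job is handed in: The pointer of the scale with the empty pan stands within 0.175 rad (10 degrees) of its zero mark and is at rest; the tip of the other scale's pointer is within 8 mm and the weight within 15 mm of where they were (value of joint empty_scale_knob between -0.175 and 0.175 rad and velocity of joint empty_scale_knob between -0.05 and 0.05 rad/s and distance of loaded_scale_pointer from where it was at the start of the episode below 0.008 m and distance of press_weight from where it was at the start of the episode below 0.015 m); the robot touches nothing.
It fails at once if the knob of the scale that carries the weight is turned (its pointer tip moves over 8 mm) (distance of loaded_scale_pointer from where it was at the start of the episode above 0.008 m).
It fails at once if the weight on the other scale's pan is shifted by over 15 mm (distance of press_weight from where it was at the start of the episode above 0.015 m).
It also fails if it takes over 32 s, if anything falls off the work surface, if the arm or the gripper's body presses on something with over 40 N, if the wrist force passes 120 N, or if a joint passes its speed limit or range.

## Working session

There is one attempt and no reset: what is moved stays moved. The work goes in short steps, Python scripts to look and compute and a shell command to move; the robot and the scene stay as the last step left them, time stands still between calls to the robot, and variables do not carry over. Pictures are saved under pics/ and viewed, about 8 in all and at most 12, crops included, and the job is handed in when it is done.

```bash
mkdir -p pics; cat > h.py <<'E'
import numpy as np, cv2
from station import manip, eyes, workorder
def snap(name, fn):
    s=eyes.snapshot(name); np.save('pics/'+fn+'.npy',s,allow_pickle=True)
    cv2.imwrite('pics/'+fn+'.png',cv2.cvtColor(s['frame'],cv2.COLOR_RGB2BGR)); return s
def load(fn): return np.load('pics/'+fn+'.npy',allow_pickle=True).item()
def cam(s):
    f=200/np.tan(np.radians(s['vfov'])/2); R=cv2.Rodrigues(np.array(s['rvec'],float))[0]
    return f,R,np.array(s['tvec'],float).ravel()
def unproj(s,u,v,z):
    f,R,t=cam(s); d=R.T@np.array([(u-s['cx'])/f,(v-s['cy'])/f,1]); c=-R.T@t
    return c+d*(z-c[2])/d[2]
def proj(s,p):
    f,R,t=cam(s); q=R@np.array(p)+t; return q[:2]/q[2]*f+[s['cx'],s['cy']]
def crop(fn,x0,y0,x1,y1,k):
    im=cv2.imread('pics/'+fn+'.png')[y0:y1,x0:x1]
    cv2.imwrite('pics/%s_c%d_%d.png'%(fn,x0,y0),cv2.resize(im,None,fx=k,fy=k,interpolation=cv2.INTER_CUBIC))
E
python3 - <<'E'
from h import *
for n in('top','side'):
    s=snap(n,n+'0'); f,R,t=cam(s); print(n,f,-R.T@t,R[2],{k:s[k] for k in s if k!='frame'})
st=manip.sense(); print(st)
from scipy.spatial.transform import Rotation as Q
print(Q.from_quat(st['tool_rot']).as_matrix().round(3), manip.hold_point_z)
a=cv2.imread('pics/top0.png');b=cv2.imread('pics/side0.png')
cv2.imwrite('pics/both0.png',cv2.resize(np.vstack([a,b]),(480,600),interpolation=cv2.INTER_AREA))
E
```

```text
top 518.793786300001 [ 0.23069751 -0.05180429  1.45624683] [ 0.18089683  0.01900361 -0.98331846] {'vfov': 42.164262871435994, 'cx': 319.51962458873595, 'cy': 197.9518627502835, 'rvec': array([ 2.09617197, -2.13715762,  0.17071245]), 'tvec': array([-0.01502109,  0.49079419,  1.39120641])}
side 480.6815341151537 [0.00664413 0.86183004 0.49229564] [ 0.42546711 -0.8204214  -0.38195085] {'vfov': 45.18203486688545, 'cx': 321.5768419799295, 'cy': 193.71448255512357, 'rvec': array([ 0.60464319, -2.34589744,  1.57884071]), 'tvec': array([0.39824568, 0.17437126, 0.89226969])}
{'t': 0.1, 'q': array([-1.40150081e+00,  5.28378331e-01,  1.43378620e+00,  3.21126529e-06,
        1.18138557e+00, -1.78485639e-01]), 'qd': array([ 0.00234174, -0.00187036, -0.00283763, -0.00166463, -0.00099633,
        0.00011301]), 'tau': array([ 3.20287172e-04, -4.43303633e+01, -1.78586680e+01, -2.76778874e-04,
        3.90691464e-03, -1.08534374e-05]), 'tcp_pos': array([ 0.21293445, -0.58692258,  0.23042449]), 'tool_rot': array([-0.12233576,  0.69713476, -0.69575066,  0.12234422]), 'force': array([0.02725134, 0.45358159, 0.78945678]), 'ft_torque': array([ 0.03355914,  0.01727218, -0.06296933]), 'finger_gap': 0.9962290860850129}
[[-0.94  -0.     0.341]
 [-0.341  0.002 -0.94 ]
 [-0.    -1.    -0.002]] 0.0187
```

View pics/top0.png

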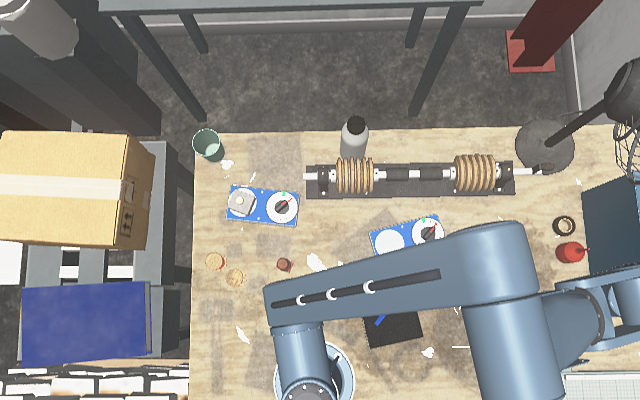

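View pics/side0.png

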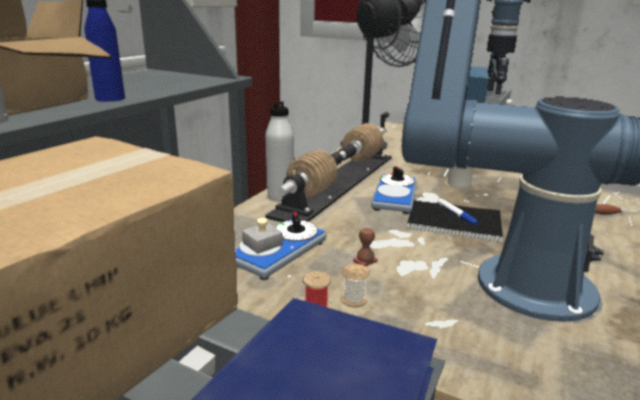

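The top view shows the loaded scale at about (262,204). The empty scale is at about (408,236), with its dial near (427,231). Next I'll enlarge both.

```bash
python3 - <<'E'
from h import *
crop('top0',360,205,460,265,8)
s=load('top0')
print(unproj(s,427,231,.035),unproj(s,390,242,.045), unproj(s,282,207,.035))
E
```

```text
[ 0.39375643 -0.31735067  0.035     ] [ 0.36461459 -0.21382954  0.045     ] [0.46881086 0.08047723 0.035     ]
```

View pics/top0_c360_205.png

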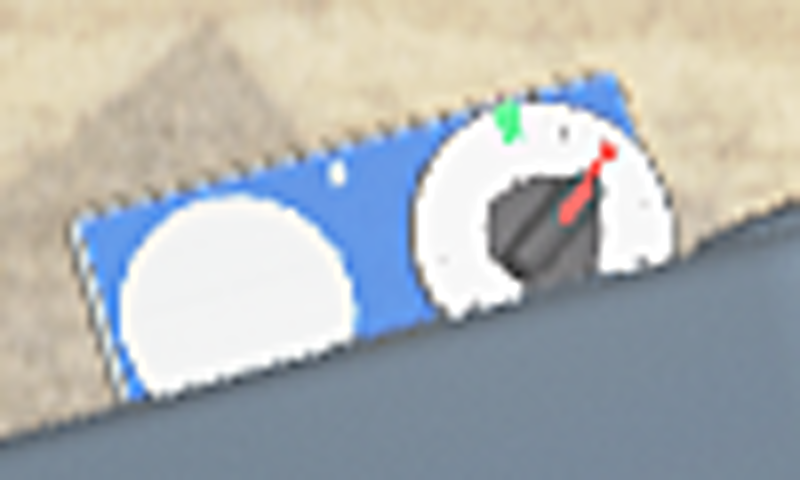

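The crop shows the dial centred at about (428,233.7), the pointer tip at (436,224) and the green mark at (423.7,220). The pan centre is near (389.7,244.5).

```bash
python3 - <<'E'
from h import *
s=load('top0')
c=unproj(s,428,233.7,.033);p=unproj(s,436,224,.037);g=unproj(s,423.7,220.3,.033);pan=unproj(s,389.7,244.5,.045)
a=lambda d:np.arctan2(d[1],d[0])
print(c,p,g,pan); print('r',np.linalg.norm((p-c)[:2]),np.linalg.norm((g-c)[:2]),np.linalg.norm((pan-c)[:2]))
print('ang ptr',a(p-c),'green',a(g-c),'reading',a(g-c)-a(p-c),'scale',a(pan-c)-np.pi/2, np.hypot(*c[:2]))
E
```

```text
[ 0.3864976 -0.320048   0.033    ] [ 0.41231283 -0.3426      0.037     ] [ 0.42376988 -0.31028934  0.033     ] [ 0.35784391 -0.21273434  0.045     ]
r 0.03427855158816418 0.03852862576277313 0.11107319006354613
ang ptr -0.7180324727390189 green 0.25607282997137454 reading 0.9741053027103934 scale 0.2609217281365397 0.501807842680196
```

```bash
python3 -m jog '[[[-25.4,10,-19.2],1.07],[[-25.4,10,-19.2],1.07],[[-25.4,10,-19.2],1.07],[[-25.4,10,-19.2],1.07],[[-25.4,10,-19.2],1.07],[[-25.4,10,-19.2],1.07],[[-25.4,10,-19.2],1.07],[[-25.4,10,-19.2],1.07],[[-25.4,10,-19.2],1.07],[[-25.4,10,-19.2],1.07],[[-25.4,10,-19.2],1.07],[[-25.4,10,-19.2],1.07],[[-25.4,10,-19.2],1.07],[[-25.4,10,-19.2],1.07],[[-25.4,10,-19.2],1.07],[[-25.4,10,-19.2],1.07]]'
python3 - <<'E'
from h import *
from scipy.spatial.transform import Rotation as Q
s=snap('side','side1');snap('top','top1'); st=manip.sense(); print(st['q'],st['tcp_pos'],Q.from_quat(st['tool_rot']).as_matrix().round(3))
for p in [(.3865,-.32,.038),(.3865,-.32,.066),st['tcp_pos']]: print(proj(s,p))
a=cv2.imread('pics/side1.png'); b=cv2.imread('pics/top1.png')
cv2.imwrite('pics/m1.png',np.hstack([cv2.resize(a[90:230,330:470],(400,400)),cv2.resize(b[160:300,360:500],(400,400))]))
E
```

```text
t: 1.43
tcp_pos: [0.3861, -0.3213, 0.1315]
tool_rot: [-0.25, -0.661, 0.662, 0.25]
force: [0.1, -0.3, 0.8]
finger_gap: 1.001
[-9.16228259e-01  5.18823858e-01  1.83247274e+00 -5.18167078e-06
  7.89999979e-01  1.37734975e+00] [ 0.38619126 -0.32090262  0.13143206] [[-0.75   0.    -0.661]
 [ 0.661 -0.    -0.75 ]
 [-0.    -1.     0.   ]]
[398.22369126 178.14978659]
[399.1079539  168.41215431]
[401.45772244 144.95167221]
```

View pics/m1.png

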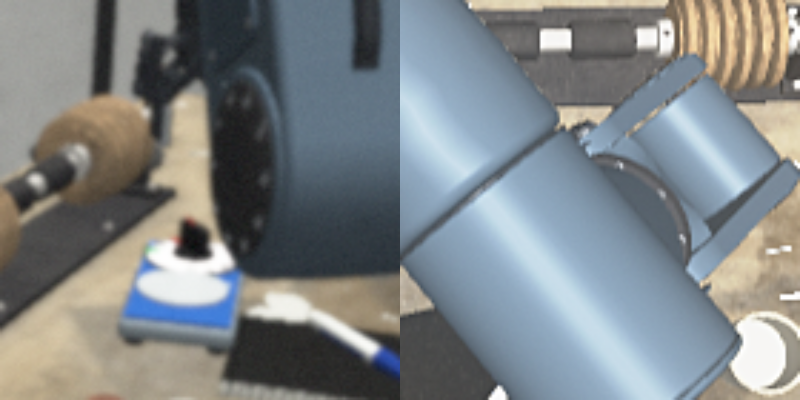

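The knob stands at side pixel (398,174), which matches my projected axis point of (398.7,173). The gripper hides behind the forearm in both views. Position confirmed, so I'll descend and grip.

```bash
python3 -m jog '[[[0,3,0],0],[[0,6,0],0],[[0,8,0],0],[[0,9.1,0],0],[[0,9.1,0],0],[[0,9.1,0],0]]' && python3 -m jog '[[[0,0,0],0],[[0,0,0],0],[[0,0,0],0],[[0,0,0],0],[[0,0,0],0],[[0,0,0],0],[[0,0,0],0],[[0,0,0],0],[[0,0,0],0],[[0,0,0],0],[[0,0,0],0],[[0,0,0],0]]' 0 30
python3 - <<'E'
from h import *
from scipy.spatial.transform import Rotation as Q
s=snap('side','side2');snap('top','top2'); st=manip.sense(); print(st['q'],st['tcp_pos'],st['ft_torque'],Q.from_quat(st['tool_rot']).as_matrix().round(3))
E
```

```text
t: 2.03
tcp_pos: [0.3862, -0.3203, 0.0399]
tool_rot: [0.249, 0.662, -0.661, -0.25]
force: [0.1, -0.5, -0.6]
finger_gap: 1.001
t: 3.03
tcp_pos: [0.388, -0.3191, 0.0411]
tool_rot: [0.251, 0.662, -0.661, -0.25]
force: [7.4, 7.2, 5.2]
finger_gap: 0.158
[-0.91266738  0.68703892  1.8813337   0.0051761   0.57236505  1.37781477] [ 0.38803457 -0.31907307  0.04112894] [ 1.11158848 -1.17854839 -0.03252597] [[-0.749  0.003 -0.662]
 [ 0.662  0.001 -0.749]
 [-0.001 -1.    -0.003]]
```

```bash
python3 -m jog '[[[0,0,-0.25],0],[[0,0,-0.25],-0.08],[[0,0,-0.25],-0.16],[[0,0,-0.25],-0.24],[[0,0,-0.25],-0.32],[[0,0,-0.25],-0.4],[[0,0,-0.25],-0.48],[[0,0,-0.25],-0.56],[[0,0,-0.25],-0.64],[[0,0,-0.25],-0.72],[[0,0,-0.25],-0.8],[[0,0,-0.25],-0.88],[[0,0,-0.25],-0.94],[[0,0,-0.25],-0.98],[[0,0,-0.25],-0.98],[[0,0,-0.25],-0.98],[[0,0,-0.25],-0.98]]'
python3 - <<'E'
from h import *
from scipy.spatial.transform import Rotation as Q
st=manip.sense(); print(st['tcp_pos'],st['force'],st['ft_torque']); M=Q.from_quat(st['tool_rot']).as_matrix(); print(M.round(3),'ptr ang',np.arctan2(-M[1,2],-M[0,2])-np.pi/2)
E
```

```text
t: 4.55
tcp_pos: [0.3885, -0.3181, 0.0411]
tool_rot: [0.091, -0.701, 0.701, -0.091]
force: [0.6, 3.2, 6.4]
finger_gap: 0.155
[ 0.38846245 -0.31814516  0.04110458] [0.64353667 3.18306905 6.36622555] [ 0.34232703 -0.2282881   0.01424782]
[[-0.967  0.001  0.255]
 [-0.255 -0.    -0.967]
 [-0.001 -1.     0.   ]] ptr ang 0.2577577312963808
```

```bash
python3 -m jog '[[[0,0,0],0],[[0,0,0],0],[[0,0,0],0],[[0,0,0],0],[[0,0,0],0],[[0,0,0],0],[[0,0,0],0],[[0,0,0],0]]' 8.5 && python3 -m jog '[[[0,-2,0],0],[[0,-5,0],0],[[0,-9,0],0],[[0,-12,0],0],[[23.8,-19,21.5],0],[[23.8,-19,21.5],0],[[23.8,-19,21.5],0],[[23.8,-19,21.5],0],[[23.8,-19,21.5],0],[[23.8,-19,21.5],0],[[23.8,-19,21.5],0],[[23.8,-19,21.5],0],[[23.8,-19,21.5],0],[[23.8,-19,21.5],0],[[23.8,-19,21.5],0],[[23.8,-19,21.5],0]]'
python3 - <<'E'
from h import *
s=snap('top','top3'); crop('top3',360,205,460,265,8)
a=load('top0')['frame'].astype(int);b=s['frame'].astype(int)
print('loaded scale diff', abs(a-b)[180:230,222:304].mean(), abs(a-b)[180:230,222:304].max())
E
```

```text
t: 5.22
tcp_pos: [0.388, -0.3186, 0.0402]
tool_rot: [-0.091, 0.701, -0.701, 0.091]
force: [-0.7, 0.1, 0.5]
finger_gap: 0.995
t: 6.55
tcp_pos: [0.2134, -0.5852, 0.2296]
tool_rot: [-0.091, 0.702, -0.7, 0.091]
force: [0.3, 1.1, 0.5]
finger_gap: 0.999
loaded scale diff 0.5752032520325203 4
```

View pics/top3_c360_205.png

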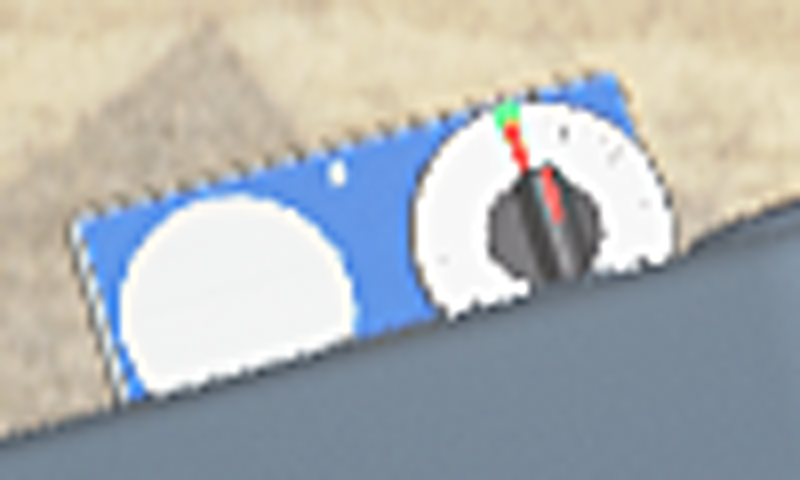

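The pointer tip (crop 512,130) now lies on the green mark (crop 508,113), in line with the dial centre. The image of the loaded scale hasn't changed. I'm handing the job in.

```bash
python3 -c "
from station import workorder; print(workorder.sign_off())"
```

```text
the job is handed in; nothing more can be done
None
```

I gripped the knob of the empty scale, turned it about 0.98 rad counterclockwise and released it. Then I moved the arm back near its start pose and handed the job in; the arm was done at about 6.6 s of the 32 s allowed.

- **Empty scale:** the last top picture shows the red pointer on the green mark. At the end of the turn, the gripper angle gave the pointer at 0.258 rad, against 0.256 rad measured for the mark. I judge the remaining error to be a few degrees at most.
- **Loaded scale:** its part of the picture is unchanged from the start (largest pixel difference 4 out of 255).
- **Contact and forces:** the gripper is clear of everything. The highest force I read was about 12 N, while gripping.
- **Disagreements:** gripping pulled the tool about 2 mm off my measured knob position. The first picture put the pointer tip 34 mm from the axis instead of the stated 39 mm. Neither affected the result.

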